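# Wind the filled bottle out to the stop and snap its cap on

## Task

Wind the handwheel of the bench filler by its crank handle until the carriage, with the open bottle on it, touches the end stop; then take the snap cap from the table and press it straight down onto the bottle's neck until it clicks fully home. Do not let go after the click: finish with the fingers still on the cap, bearing down about as hard as the click took (some 9 N; over 40 N would crack the bottle), with the carriage still against its stop. Leave the other things on the bench alone.

Things in the scene. Friction and masses are not known exactly. Their poses are not given: they have to be found in the camera images.
- cap: the snap cap: ribbed black plastic, 34 mm across, 32 mm tall, 30 g, upright on the table, closed top up, mouth down. Origin: centre of its lower rim, z up. Mouth 23 mm wide within a 3 mm high lip at the lower rim, above it a 28 mm bore to 26 mm depth. Round: yaw does not matter. Grip across its sides from above, fingertips level with its lower rim
- neck_ring: flat steel ring round the bottle's neck, 33 mm across, 4 mm thick; origin at the centre of its underside, 28 mm below neck_top. The cap is home when its lower rim rests on this ring's top, 24 mm below neck_top. The bottle's shoulder lies lower, clear of fingertips that reach 15 mm below the ring's top
- neck_top (a point): centre of the top of the open brown bottle's neck (21 mm wide, tapered to 12 mm at the top), 136 mm above the table. Four sprung catches round the neck: the cap drops loosely until its rim is 13 mm below neck_top, then takes a rising push of about 9 N until it clicks over them; the force then drops and its rim comes down on the ring. The catches keep it on
- bottle (a joint): how far the bottle, captive in its sprung seat on the carriage, is pushed down, in m: 0 when free, at most 0.012. It yields from about 4 N on, then 1.5 N more per mm (about 20 N at the bottom, then rigid). neck_top and neck_ring go down with it
- carriage (a joint): travel of the bottle carriage along its rail in m: starts between 0 and 0.03, the bottle under the filling head, and reads 0.15 when the carriage touches the end stop. 0.025 m per radian of the handwheel; stays where it is left
- capping_place (a point): point fixed on the filler where neck_top will be once the carriage touches the end stop (bottle not pressed down); clear above. The filling head stands 135 mm from it along the rail, its column behind, 240 mm above the table
- wheel_centre (a point): centre of the handwheel, 80 mm above the table. Dark steel wheel lying flat on a vertical axle beside the rail, 102 mm over its rim. Clockwise seen from above drives the carriage towards the end stop (4.8 to 6 rad in all), where it stops hard; friction about 0.06 N m
- crank_top (a point): top centre of the handwheel's crank handle: upright black round grip, 16 mm wide, 38 mm tall, its axis 45 mm from wheel_centre, top 124 mm above the table. The grip revolves freely on its pin, so fingers holding it from above need not turn as it goes round
- stopper: bystander: T-shaped cork stopper standing on its 32 mm dark wooden head, cork shank upwards, 38 mm tall; origin under its centre
- cup: bystander: white paper tasting cup, 60 mm wide at the rim, 60 mm tall, open; origin under its centre
- label_roll: bystander: roll of blank labels lying flat, 52 mm outside, 30 mm tall, with a hole; origin under its centre
- sample: bystander: small filled brown bottle that already has its cap, 48 mm wide, 130 mm tall; origin under its centre
- carton: bystander: dark upright gift carton 55 x 55 x 150 mm; origin under its centre
- glass: bystander: blue tasting bowl, 60 mm wide, 65 mm tall; origin under its centre
There are look-alikes about, which are no part of the job. Leave any green or purple look-alike of the cap alone.

How it is judged (in metres and radians):
On the way, in this order (a step that is already met when the one before it is completed fails the run):
1. the carriage has been wound against its end stop (within 4 mm) (value of joint carriage above 0.146 m), for 0.2 s.
2. the cap has clicked home on the neck of the bottle (z of cap in the frame of neck_top below -0.0225 m and horizontal distance between cap and neck_top below 0.004 m and angle between the z axis of cap and the z axis of neck_top, either way round below 0.12 rad and value of joint carriage above 0.146 m), for 0.2 s.
At the end, for the whole second after the job is handed in: The cap sits on the bottle's neck with its lower rim on the neck ring (within 1.5 mm, centred within 4 mm, not tilted more than 7 degrees); the fingers are still on the cap and press it onto the ring with more than 5 N; the carriage is within 4 mm of its end stop (all of step 2 and contact force between cap and neck_ring above 5 N and contact force between the fingers and cap above 3 N); the arm keeps its last pose, push and grip.
It fails at once if the cap is rammed onto the bottle with more than 40 N (contact force between cap and neck_ring above 40 N).
It fails at once if another thing on the bench is pushed more than 30 mm or knocked over (distance of any of stopper, cup, label_roll, sample, carton, glass from where it was at the start of the episode above 0.03 m or angle between any of stopper, cup, label_roll, sample, carton, glass's own z axis and vertical above 0.5 rad).
It also fails if it takes over 72 s, if anything falls off the work surface, if the arm or the gripper's body presses on something with over 40 N, if the wrist force passes 120 N, or if a joint passes its speed limit or range.

## Robot

A 6-joint arm with a two-finger parallel gripper is mounted at the origin on the work surface. World frame = base frame: x ahead of the robot, y to its left, z up, the work surface at z = 0. Lengths are in mm, angles in rad, forces in N, time in s.
With the tool pointing down it reaches from about 275 to 1000 mm from the base axis. Payload 8.4 kg.
Tool frame: the origin (TCP) lies between the finger pads; the fingertips stand 22 mm ahead of it and the grasp point (between the pads) lies 3 mm ahead of it (r.nose_length is the z of the fingertips in the tool frame, in mm); z points along the fingers, y is the line along which they close (so a half turn about z gives the same grasp; the last joint's range is limited). The gripper opens to 85 mm and grips with 20 to 120 N. Pads are 22 mm wide; open, the fingers measure 114 mm over their backs; the gripper's body (76 mm by 85 mm) begins 54 mm behind the grasp point. The pads swing forward as they close: fully open they stand 13 mm farther back than shut.
Start: joints at [-1.2, 0.353, 1.633, -0, 1.155, -0.002], TCP at [227.639, -582.073, 253.281] pointing down, gripper open.
Joint ranges: [-2.63, 2.63], [-0.92, 2.1], [0.06, 2.66], [-1.3, 4.44], [0, 2.69], [-3.02, 3.02]. Speed limits (rad/s): [2.22, 2.22, 2.79, 3.14, 3.14, 3.14].

## Interface

Orientations are given as [roll, pitch, yaw] about the fixed x, y, z axes, in that order (R = Rz(yaw) Ry(pitch) Rx(roll)).
In Python, from rig import r, cams gives the robot as it stands.
- The arm moves only by the shell command python3 -m handwheel FILE [FORCE], which reads ROWS from the file FILE. ROWS is a JSON list that holds a single list of rows (three levels of brackets), with 1 to 5 rows, each of 7 numbers: a rotation vector rx, ry, rz in fractions of the full range, 1 being 180 degrees, then dx, dy, dz in parts of the range, where 1.0 means 750 mm, then the opening from 0.0 (shut) to 1.0 (fully open); each row shifts and turns the commanded pose from where the row before left it, along the tool's axes as they then stand; what a row does not reach is not made up. A row lasts 1/12 s, in which the tool goes at most 41.7 mm and 0.125 rad, less where a joint would pass 70% of its speed; a pose out of reach is approached as far as the arm can. The fingers move at their own pace and stop on an object; FORCE is the grip in N (left out, the last holds). Time passes only in rows, so rows that do not move let the fingers close. It prints the time, the measured TCP pose, the force, the opening and the grip force at its end. No shift or turn number may pass 1 either way. Input that does not fit is refused with a message, and nothing moves.
- r.sense(): the state, without advancing time (a new reading comes with each control period).
- cams.grab_frame(name): name is "scene" or "top" or "wrist"; returns the picture (384x512x3 uint8, red, green, blue); there is no depth.
- cams.camera_params(name): a dict with "fx", "fy", "cx", "cy" (pixels), "rvec" (rotation vector, rad) and "tvec" (3), from world to camera coordinates, as OpenCV has them. Camera axes: x right, y down, z forward; pixel columns grow to the right and rows downward; lengths in mm; the calibration is good to about 2 mm. A picture is of the moment at which its call begins: read the wrist's pose just before it. camera_params takes no time and is no camera call; for the wrist camera it gives the pose at the moment of the call.
- r.sign_off(): hands the job in; it is judged then, once.
The state is a dict: "clock": time; "qpos": joint angles; "qvel": joint speeds; "joint_efforts": joint torques, N m; "eef_pos": TCP position; "tcp_rot": TCP orientation; "contact_force": force on the tool from outside, world axes, zero at the start; "wrist_torque": the same for the moment, N m; "opening": opening from 0.0 (shut) to 1.0 (fully open); "grasp_force": force on a finger pad.
Only numpy, scipy, OpenCV 4.12 (cv2) and the standard library are available. Lean on these libraries where they do the work, as an engineer would, in place of code of your own. Each camera call takes 0.05 s, during which the arm holds its last target. There are 200 camera calls.

## Working session

There is one attempt and no reset: what is moved stays moved. The work goes in short steps, Python scripts to look and compute and a shell command to move; the robot and the scene stay as the last step left them, time stands still between calls to the robot, and variables do not carry over. Pictures are saved under pics/ and viewed, at most 10 in all, crops included, and the job is handed in when it is done.

```bash
ls; mkdir -p pics
python3 - <<'E'
from rig import r,cams
import cv2,numpy as np
for n in ["scene","top"]:
    im=cams.grab_frame(n); cv2.imwrite(f"pics/{n}0.png",im[...,::-1])
    p=cams.camera_params(n); R=cv2.Rodrigues(np.array(p['rvec'],float))[0]; print(n,p,-R.T@np.array(p['tvec']))
s=r.sense();print(s['eef_pos'],s['tcp_rot'],s['opening'])
E
```

```text
pics
scene {'fx': 363.0712177972852, 'fy': 363.0712177972852, 'cx': 258.68556337831563, 'cy': 193.92098835375896, 'rvec': array([ 2.07658607,  0.79586155, -0.42651841]), 'tvec': array([-422.63058797,  -85.40568461, 1303.70191614])} [1066.72416321 -530.62822053  682.7024844 ]
top {'fx': 474.2773552802135, 'fy': 474.2773552802135, 'cx': 255.51889352754714, 'cy': 186.79197554746708, 'rvec': array([ 2.16590057, -2.202419  ,  0.05640403]), 'tvec': array([  80.25101804,  507.37687925, 1716.72456243])} [ 399.97490778   53.56432986 1745.89967709]
[ 227.49689596 -581.69767804  252.64257911] [-3.14033819e+00  3.41122651e-06  3.72809668e-01] 1.0035454183720192
```

View pics/scene0.png

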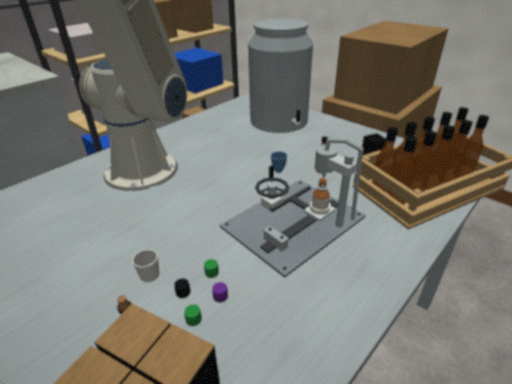

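View pics/top0.png

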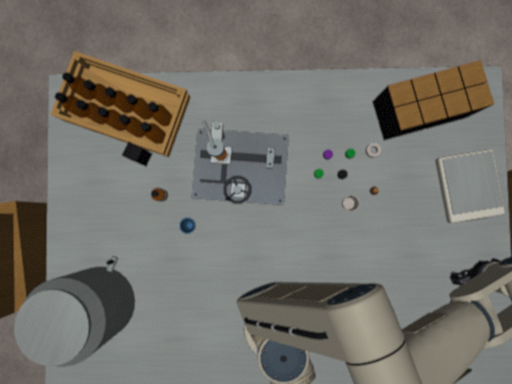

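Scene and top views show the filler (top: wheel near (237,189), bottle near (222,155), stop near (270,157)), the black cap at (342,174), with green and purple look-alikes beside it. I'll zoom in.

Run:
```python
import cv2,numpy as np
t=cv2.imread("pics/top0.png");s=cv2.imread("pics/scene0.png")
a=cv2.resize(t[120:212,185:295],(440*800//880,368*800//880),interpolation=cv2.INTER_CUBIC)
a=cv2.resize(t[120:212,190:290],(400,368),interpolation=cv2.INTER_CUBIC)
b=cv2.resize(s[140:255,225:350],(400,368),interpolation=cv2.INTER_CUBIC)
c=cv2.resize(t[140:215,305:385],(240,225),interpolation=cv2.INTER_CUBIC)
d=cv2.resize(s[240:330,110:240],(325,225),interpolation=cv2.INTER_CUBIC)
o=np.zeros((600,800,3),np.uint8);o[:368,:400]=a;o[:368,400:]=b;o[370:595,:240]=c;o[370:595,300:625]=d
cv2.imwrite("pics/z0.png",o)
```

```text
(no output)
```

View pics/z0.png

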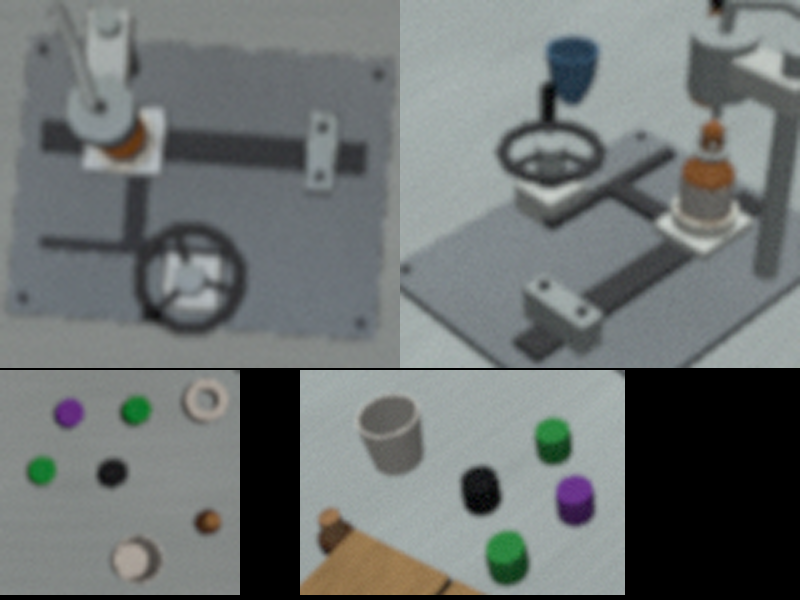

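Zoom: the crank's top is at scene (271.6,167) and its blob at top (228,198). The wheel hub is at top (237.5,189). The neck top is at scene (322.8,179), and the black cap is clear of its look-alikes.

```bash
cat > h.py <<'E'
from rig import r,cams
import cv2,numpy as np
from scipy.spatial.transform import Rotation as Ro
def ray(n,uv,p=None):
    p=p or cams.camera_params(n); R=Ro.from_rotvec(p['rvec']).as_matrix()
    d=R.T@np.array([(uv[0]-p['cx'])/p['fx'],(uv[1]-p['cy'])/p['fy'],1]); return -R.T@np.array(p['tvec']),d/np.linalg.norm(d)
def onz(n,uv,z,p=None):
    c,d=ray(n,uv,p); return c+d*(z-c[2])/d[2]
def tri(rays):
    A=sum(np.eye(3)-np.outer(d,d) for c,d in rays); b=sum((np.eye(3)-np.outer(d,d))@c for c,d in rays)
    x=np.linalg.solve(A,b); return x,[np.linalg.norm(np.cross(x-c,d)) for c,d in rays]
def delta(target,yaw=None):
    "tool-axis shift (mm) to a world TCP, and yaw error"
    s=r.sense(); R=Ro.from_euler('xyz',s['tcp_rot']); print('tcp',s['eef_pos'].round(1),'rot',np.round(s['tcp_rot'],3),'f',np.round(s['contact_force'],1),'op',round(s['opening'],3),'t',s['clock'])
    print('tool delta',R.inv().apply(np.array(target)-s['eef_pos']).round(1))
E
python3 - <<'E'
from h import *
t=cv2.imread("pics/top0.png");s=cv2.imread("pics/scene0.png")
def blob(im,box,thr):
    x0,y0,x1,y1=box; g=im[y0:y1,x0:x1].max(2); m=(g<thr).astype(np.uint8)
    k,l,st,c=cv2.connectedComponentsWithStats(m); i=1+np.argmax(st[1:,4]); return c[i]+[x0,y0],st[i]
print('cap top blob',b:=blob(t,(330,163,352,185),70)); print(onz('top',b[0],18),onz('top',b[0],32))
b=blob(s,(168,272,196,302),60);print('cap scene',b,onz('scene',b[0],16))
print('cap tri',tri([ray('top',blob(t,(330,163,352,185),70)[0]),ray('scene',b[0])]))
print('wheel',onz('top',(237.5,189.2),80), 'scene',onz('scene',(225+151/3.2,140+150/3.2),80))
cs=onz('scene',(271.6,167.2),124);ct=onz('top',(228.2,198.2),110);print('crank scene',cs,'top',ct)
print('neck top scene',onz('scene',(322.8,178.5),136))
a=onz('top',(190+42/4,120+137/4),10);b=onz('top',(190+365/4,120+158/4),10);print('rail',a,b,(b-a)/np.linalg.norm(b-a))
print('stop',onz('top',(190+320/4,120+150/4),30))
for n,uv,z in [('glass',(187.5,225.5),40),('sample',(158,195),100),('cup',(349.5,203),60),('roll',(374,150),30),('stopper',(374.5,190),30),('green',(318.5,173.5),32),('green2',(350.5,153.5),32)]: print(n,onz('top',uv,z).round())
E
```

```text
cap top blob (array([341.89230769, 173.92307692]), array([ 8,  7,  9,  9, 65], dtype=int32))
[ 550.20550942 -244.19257442   18.        ] [ 548.98829268 -241.78005203   32.        ]
cap scene (array([181.89150943, 287.91981132]), array([  7,   7,  15,  18, 212], dtype=int32)) [ 550.90563767 -242.38307148   16.        ]
cap tri (array([ 550.88776463, -243.54001015,   16.83104484]), [np.float64(1.028313774608384), np.float64(1.0283137746083524)])
wheel [497.23935267 134.64890225  80.        ] scene [498.60630237 140.5735454   80.        ]
crank scene [472.01253239 168.36563701 124.        ] top [464.90657753 165.75158779 110.        ]
neck top scene [629.30450385 200.54432018 136.        ]
rail [632.75671026 272.76790911  10.        ] [608.00522748 -24.4649819   10.        ] [-0.0829858  -0.99655073  0.        ]
stop [613.64979975  17.18816663  30.        ]
glass [372. 318.  40.]
sample [481. 411. 100.]
cup [ 443. -261.   60.]
roll [ 634. -361.   30.]
stopper [ 489. -358.   30.]
green [ 552. -157.   32.]
green2 [ 623. -275.   32.]
```

Cap at (551,-243), triangulated height OK. Wheel at about (498,137), crank about (467,169). I'll turn the tool to yaw 0 and travel over to the crank.

The manual's scale: shifts go in shares of 750 mm and turns go in shares of 180 degrees. Converting my numbers, -38 mm / 750 = -0.0507, 12 mm / 750 = 0.016, 0.125 rad / 3.1416 = 0.0398.

```bash
echo '[[[0, 0, 0.0395, 0, 0, 0, 0.6], [0, 0, 0.0395, 0, 0, 0, 0.6], [0, 0, 0.0398, 0, 0, 0, 0.6], [0, 0, 0, 0.016, -0.0507, 0, 0.6], [0, 0, 0, 0.016, -0.0507, 0, 0.6]]]' > path.dat && python3 -m handwheel path.dat 30
echo '[[[0, 0, 0, 0.016, -0.0507, 0, 0.6], [0, 0, 0, 0.016, -0.0507, 0, 0.6], [0, 0, 0, 0.016, -0.0507, 0, 0.6], [0, 0, 0, 0.016, -0.0507, 0, 0.6], [0, 0, 0, 0.016, -0.0507, 0, 0.6]]]' > path.dat && python3 -m handwheel path.dat
echo '[[[0, 0, 0, 0.016, -0.0507, 0, 0.6], [0, 0, 0, 0.016, -0.0507, 0, 0.6], [0, 0, 0, 0.016, -0.0507, 0, 0.6], [0, 0, 0, 0.016, -0.0507, 0, 0.6], [0, 0, 0, 0.016, -0.0507, 0, 0.6]]]' > path.dat && python3 -m handwheel path.dat
echo '[[[0, 0, 0, 0.016, -0.0507, 0, 0.6], [0, 0, 0, 0.016, -0.0507, 0, 0.6], [0, 0, 0, 0.016, -0.0507, 0, 0.6], [0, 0, 0, 0, 0, 0, 0.6], [0, 0, 0, 0, 0, 0, 0.6]]]' > path.dat && python3 -m handwheel path.dat
python3 - <<'E'
from h import *
delta([420,165,260])
E
```

```text
clock: 0.52
eef_pos: [251.3, -506.1, 252.4]
tcp_rot: [-3.141, 0.0, -0.003]
contact_force: [0.4, 0.7, -0.5]
opening: 0.602
grasp_force: 0.0
clock: 0.93
eef_pos: [311.6, -314.2, 253.1]
tcp_rot: [-3.141, 0.0, -0.001]
contact_force: [0.2, 0.2, -0.1]
opening: 0.603
grasp_force: 0.0
clock: 1.35
eef_pos: [371.6, -124.2, 253.3]
tcp_rot: [3.142, -0.0, -0.001]
contact_force: [0.6, -1.1, -0.4]
opening: 0.6
grasp_force: 0.0
clock: 1.77
eef_pos: [407.9, -10.2, 253.1]
tcp_rot: [-3.142, 0.001, 0.005]
contact_force: [-0.7, -0.6, -0.3]
opening: 0.607
grasp_force: 0.0
tcp [407.9 -10.2 253.1] rot [-3.142e+00  1.000e-03  5.000e-03] f [-0.7 -0.6 -0.3] op 0.607 t 1.7667
tool delta [  13.  -175.1   -6.9]
```

To row units: -36 mm / 750 = -0.048, -32 mm / 750 = -0.0427.

```bash
echo '[[[0, 0, 0, 0.0133, -0.048, 0, 0.6], [0, 0, 0, 0.0133, -0.048, 0, 0.6], [0, 0, 0, 0.0133, -0.048, 0, 0.6], [0, 0, 0, 0.0133, -0.048, 0, 0.6], [0, 0, 0, 0.0133, -0.0427, 0, 0.6]]]' > path.dat && python3 -m handwheel path.dat
echo '[[[0, 0, 0, 0, 0, 0, 0.6]]]' > path.dat && python3 -m handwheel path.dat
python3 - <<'E'
from h import *
p=cams.camera_params('wrist');im=cams.grab_frame('wrist');cv2.imwrite('pics/w1.png',im[...,::-1]);print(p)
np.save('w1.npy',p,allow_pickle=True); delta([467,169,260])
for P in [(467,169,124),(498,137,80)]: print(cv2.projectPoints(np.array([P],float),p['rvec'],p['tvec'],np.array([[p['fx'],0,p['cx']],[0,p['fy'],p['cy']],[0,0,1]]),None)[0])
E
```

```text
clock: 2.18
eef_pos: [458.1, 164.2, 253.1]
tcp_rot: [3.141, 0.0, -0.002]
contact_force: [0.6, -1.6, -0.6]
opening: 0.601
grasp_force: 0.0
clock: 2.27
eef_pos: [459.8, 166.8, 253.4]
tcp_rot: [-3.14, -0.001, 0.0]
contact_force: [0.0, -0.0, -0.0]
opening: 0.599
grasp_force: 0.0
{'fx': 264.62294179632477, 'fy': 264.62294179632477, 'cx': 260.3457164122454, 'cy': 187.1067090844164, 'rvec': array([-2.07542441,  2.07448943,  0.28886787]), 'tvec': array([167.70393493, 406.87324668, 504.10775069])}
tcp [458.6 164.7 253. ] rot [3.142e+00 0.000e+00 1.000e-03] f [ 0.2 -0.1 -0.2] op 0.593 t 2.3167
tool delta [ 8.4 -4.3 -7. ]
[[[258.90393983 177.86513284]]]
[[[288.13544233 141.10259455]]]
```

View pics/w1.png

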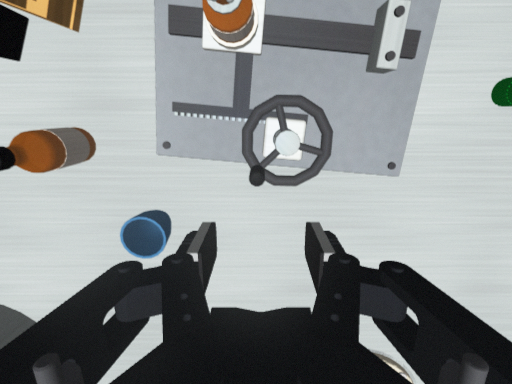

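The wrist view agrees with the predictions: hub at (287,141), crank knob at (257,176). I'll refine the knob numerically.

Run:
```python
from h import *
p=np.load('w1.npy',allow_pickle=True).item()
K=np.array([[p['fx'],0,p['cx']],[0,p['fy'],p['cy']],[0,0,1]])
for P in [(467,169,124),(467,169,86),(459,169,124),(475,169,124)]: print(P,cv2.projectPoints(np.array([P],float),p['rvec'],p['tvec'],K,None)[0].ravel())
im=cv2.imread('pics/w1.png');g=im.max(2)
print(g[160:192,244:272])
cv2.imwrite('pics/w1z.png',cv2.resize(im[100:200,210:350],(784,560),interpolation=cv2.INTER_NEAREST))
```

```text
(467, 169, 124) [258.90393983 177.86513284]
(467, 169, 86) [259.14094857 169.74845683]
(459, 169, 124) [258.91422285 185.766782  ]
(475, 169, 124) [258.89348231 169.82939735]
[[178 156  86  79  81  88  93  95  90  83  82  77  69  80 143 177 177 165
  125  79  74  82  87  90  93  89  84  83]
 [173 171 118  81  84  87  91  95  93  85  84  78  72  68 104 166 161 125
   79  78  82  86  92  93  87  87  90 111]
 [174 168 152 101  77  85  88  97  99  91  83  82  78  71  72 124 122  76
   75  78  88  92  95  89  85  86 116 158]
 [197 190 182 162  90  81  85  89  97  95  88  85  79  72  67  70  79  77
   83  89  95  91  89  83  85 115 155 172]
 [209 209 210 199 120  80  83  84  93  96  91  77  72  67  63  59  75  80
   90  95  94  89  84  91 113 144 163 165]
 [208 209 209 205 173  91  81  85  85  84  71  58  50  48  49  46  65  79
   94  95  88  85 100 141 175 182 179 178]
 [212 209 212 211 206 138  77  79  68  54  41  43  44  38  41  45  46  60
   81  87  85  94 148 199 211 212 214 214]
 [215 214 212 216 210 184  90  66  49  45  40  44  43  44  43  40  41  45
   56  76  92 151 195 216 216 21
[... 2119 characters left out ...]
207 209 208 206 206 205 207 205 208 201 174 148 148 148 151 174 197 205
  206 205 204 206 206 206 205 204 205 205]
 [210 206 209 206 208 208 208 205 208 206 207 207 206 206 205 206 206 207
  206 204 205 205 206 206 205 207 206 206]
 [209 208 208 206 208 210 208 210 209 209 208 208 209 206 209 209 206 208
  208 205 205 207 207 206 209 209 209 207]
 [209 209 209 211 210 208 210 210 210 210 209 210 209 210 208 206 209 208
  210 209 206 208 207 209 210 208 208 211]
 [211 212 212 211 210 211 211 210 212 210 211 211 210 211 212 213 212 211
  209 210 212 210 212 210 210 210 211 211]
 [212 212 214 212 211 213 210 212 213 211 213 211 213 212 211 211 210 212
  211 209 211 210 210 211 211 210 211 210]]
```

View pics/w1z.png

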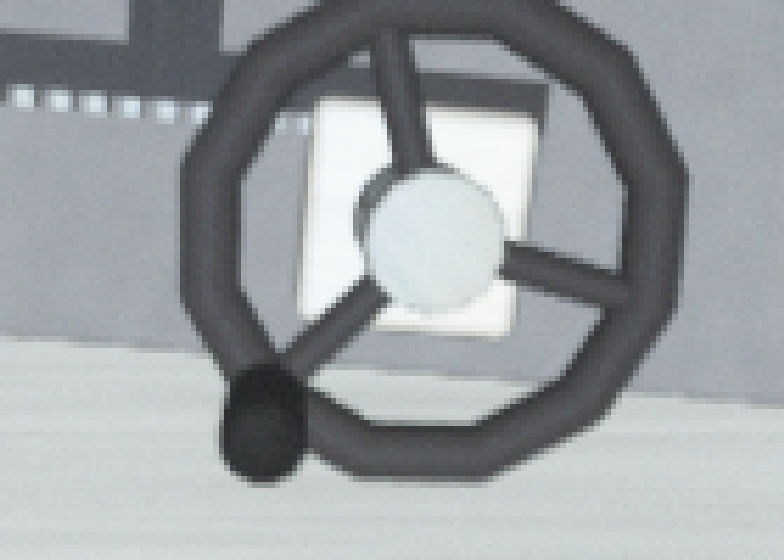

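Crank top disc at (256.8,177.7); hub at (287.8,142.5).

Run:
```python
from h import *
p=np.load('w1.npy',allow_pickle=True).item()
c=onz('wrist',(256.8,177.7),124,p);w=onz('wrist',(287.6,142.3),84,p);print(c,w,np.linalg.norm((c-w)[:2]),np.degrees(np.arctan2(*(c-w)[1::-1])))
delta(list(c[:2])+[114])
```

```text
[467.16446953 171.05249385 124.        ] [497.11968907 137.95573747  84.        ] 44.63978562078534 132.14762186849583
tcp [458.6 164.7 253. ] rot [3.142e+00 0.000e+00 1.000e-03] f [ 0.2 -0.1 -0.2] op 0.593 t 2.3167
tool delta [  8.6  -6.4 139. ]
```

Radius checks out (44.6 vs 45 mm). Descend and grip.

To row units: 30 mm / 750 = 0.04, 24 mm / 750 = 0.032.

```bash
echo '[[[0, 0, 0, 0.0113, -0.0087, 0, 0.6], [0, 0, 0, 0, 0, 0.04, 0.6], [0, 0, 0, 0, 0, 0.04, 0.6], [0, 0, 0, 0, 0, 0.04, 0.6], [0, 0, 0, 0, 0, 0.032, 0.6]]]' > path.dat && python3 -m handwheel path.dat
echo '[[[0, 0, 0, 0, 0, 0.0333, 0.6], [0, 0, 0, 0, 0, 0, 0.6], [0, 0, 0, 0, 0, 0, 0], [0, 0, 0, 0, 0, 0, 0], [0, 0, 0, 0, 0, 0, 0]]]' > path.dat && python3 -m handwheel path.dat 40
echo '[[[0, 0, 0, 0, 0, 0, 0], [0, 0, 0, 0, 0, 0, 0], [0, 0, 0, 0, 0, 0, 0], [0, 0, 0, 0, 0, 0, 0]]]' > path.dat && python3 -m handwheel path.dat
```

```text
clock: 2.73
eef_pos: [466.1, 168.4, 137.5]
tcp_rot: [3.141, 0.001, -0.002]
contact_force: [0.3, 0.0, -0.6]
opening: 0.598
grasp_force: 0.0
clock: 3.15
eef_pos: [467.6, 170.4, 116.0]
tcp_rot: [-3.14, -0.003, -0.001]
contact_force: [-1.8, 9.0, 3.1]
opening: 0.186
grasp_force: 8.3
clock: 3.48
eef_pos: [467.4, 170.6, 115.9]
tcp_rot: [-3.141, -0.003, 0.0]
contact_force: [-0.4, -1.7, 8.5]
opening: 0.171
grasp_force: 39.1
```

To row units: -2 mm / 750 = -0.0027.

```bash
echo '[[[0, 0, 0, 0, 0, -0.0027, 0], [0, 0, 0, 0, 0, 0, 0]]]' > path.dat && python3 -m handwheel path.dat
echo '[[[0, 0, 0, 0.0149, -0.01, 0, 0], [0, 0, 0, 0.0172, -0.0052, 0, 0], [0, 0, 0, 0.0179, 0.0001, 0, 0]]]' > path.dat && python3 -m handwheel path.dat
echo '[[[0, 0, 0, 0.0171, 0.0055, 0, 0], [0, 0, 0, 0.0147, 0.0103, 0, 0]]]' > path.dat && python3 -m handwheel path.dat
```

```text
clock: 3.65
eef_pos: [466.4, 169.7, 116.2]
tcp_rot: [3.141, -0.001, 0.001]
contact_force: [3.8, -3.7, -9.4]
opening: 0.174
grasp_force: 41.2
clock: 3.9
eef_pos: [503.0, 183.5, 116.3]
tcp_rot: [-3.139, 0.002, -0.001]
contact_force: [0.2, 8.9, -10.1]
opening: 0.173
grasp_force: 41.6
clock: 4.07
eef_pos: [529.1, 172.2, 116.4]
tcp_rot: [-3.138, -0.003, 0.0]
contact_force: [3.8, 7.4, -14.9]
opening: 0.172
grasp_force: 41.1
```

To row units: 13.4 mm / 750 = 0.0179, 13.1 mm / 750 = 0.0175.

```bash
echo '[[[0, 0, 0, 0.0111, 0.0141, 0.0009, 0], [0, 0, 0, 0.0064, 0.0168, 0, 0], [0, 0, 0, 0.0011, 0.0179, 0, 0], [0, 0, 0, -0.0043, 0.0175, 0, 0], [0, 0, 0, -0.0092, 0.0155, 0, 0]]]' > path.dat && python3 -m handwheel path.dat
echo '[[[0, 0, 0, -0.0133, 0.012, 0, 0], [0, 0, 0, -0.0163, 0.0075, 0, 0], [0, 0, 0, -0.0177, 0.0024, 0, 0]]]' > path.dat && python3 -m handwheel path.dat
echo '[[[0, 0, 0, 0, 0, 0, 0]]]' > path.dat && python3 -m handwheel path.dat
```

```text
clock: 4.48
eef_pos: [532.5, 108.2, 116.1]
tcp_rot: [-3.141, -0.002, -0.0]
contact_force: [-1.9, 5.4, -0.1]
opening: 0.173
grasp_force: 42.5
clock: 4.73
eef_pos: [495.2, 93.3, 116.1]
tcp_rot: [-3.138, -0.001, -0.003]
contact_force: [4.7, 26.6, -6.3]
opening: 0.171
grasp_force: 42.3
clock: 4.82
eef_pos: [493.5, 93.8, 116.1]
tcp_rot: [-3.138, 0.0, -0.003]
contact_force: [1.2, 13.4, -4.9]
opening: 0.173
grasp_force: 42.3
```

To row units: -13.3 mm / 750 = -0.0177, -12 mm / 750 = -0.016.

```bash
echo '[[[0, 0, 0, -0.0177, -0.004, 0, 0], [0, 0, 0, -0.016, -0.0081, 0, 0]]]' > path.dat && python3 -m handwheel path.dat
echo '[[[0, 0, 0, 0, 0, 0, 0]]]' > path.dat && python3 -m handwheel path.dat
echo '[[[0, 0, 0, -0.0067, -0.006, 0, 0], [0, 0, 0, 0, 0, 0, 0]]]' > path.dat && python3 -m handwheel path.dat
echo '[[[0, 0, 0, -0.006, -0.0067, 0, 0], [0, 0, 0, 0, 0, 0, 0]]]' > path.dat && python3 -m handwheel path.dat
```

```text
clock: 4.98
eef_pos: [471.7, 102.6, 116.3]
tcp_rot: [-3.138, -0.005, -0.002]
contact_force: [14.7, 16.4, -14.4]
opening: 0.172
grasp_force: 41.4
clock: 5.07
eef_pos: [470.7, 103.6, 116.3]
tcp_rot: [-3.138, -0.005, -0.001]
contact_force: [7.5, 12.3, -13.4]
opening: 0.172
grasp_force: 41.7
clock: 5.23
eef_pos: [466.6, 107.5, 116.2]
tcp_rot: [-3.139, -0.005, -0.001]
contact_force: [8.1, 9.5, -12.7]
opening: 0.17
grasp_force: 41.7
clock: 5.4
eef_pos: [462.6, 112.3, 116.3]
tcp_rot: [-3.139, -0.006, -0.0]
contact_force: [10.4, 8.9, -12.7]
opening: 0.17
grasp_force: 41.5
```

To row units: -5.2 mm / 750 = -0.0069, -2.5 mm / 750 = -0.0033.

```bash
echo '[[[0, 0, 0, -0.0033, -0.0069, 0.0009, 0], [0, 0, 0, 0, 0, 0, 0]]]' > path.dat && python3 -m handwheel path.dat
echo '[[[0, 0, 0, -0.0029, -0.0072, 0, 0], [0, 0, 0, 0, 0, 0, 0]]]' > path.dat && python3 -m handwheel path.dat
echo '[[[0, 0, 0, -0.002, -0.0076, 0, 0], [0, 0, 0, 0, 0, 0, 0]]]' > path.dat && python3 -m handwheel path.dat
echo '[[[0, 0, 0, -0.0009, -0.008, 0, 0], [0, 0, 0, 0, 0, 0, 0]]]' > path.dat && python3 -m handwheel path.dat
```

```text
clock: 5.57
eef_pos: [459.8, 117.0, 116.1]
tcp_rot: [-3.14, -0.005, -0.0]
contact_force: [6.2, 4.6, -0.8]
opening: 0.172
grasp_force: 43.1
clock: 5.73
eef_pos: [457.3, 122.2, 116.1]
tcp_rot: [-3.14, -0.004, -0.0]
contact_force: [5.3, 3.5, 1.2]
opening: 0.169
grasp_force: 43.0
clock: 5.9
eef_pos: [455.6, 127.8, 116.0]
tcp_rot: [-3.141, -0.003, -0.0]
contact_force: [3.4, 2.2, 6.2]
opening: 0.171
grasp_force: 43.4
clock: 6.07
eef_pos: [454.9, 131.1, 115.9]
tcp_rot: [3.137, -0.003, 0.003]
contact_force: [6.3, -17.2, 10.8]
opening: 0.174
grasp_force: 44.6
```

Tangential force of -17 N after 5.3 rad suggests the end stop. A small further push to confirm, then release and rise.

To row units: -1.5 mm / 750 = -0.002.

```bash
echo '[[[0, 0, 0, 0, -0.002, 0, 0], [0, 0, 0, 0, 0, 0, 0], [0, 0, 0, 0, 0, 0, 0]]]' > path.dat && python3 -m handwheel path.dat
echo '[[[0, 0, 0, 0, 0.0033, 0, 0], [0, 0, 0, 0, 0, 0, 0.6], [0, 0, 0, 0, 0, 0, 0.6], [0, 0, 0, 0, 0, 0, 0.6], [0, 0, 0, 0, 0, 0, 0.6]]]' > path.dat && python3 -m handwheel path.dat
echo '[[[0, 0, 0, 0, 0, -0.04, 0.6], [0, 0, 0, 0, 0, -0.048, 0.6], [0, 0, 0, -0.048, 0, -0.048, 0.6], [0, 0, 0, -0.048, 0, -0.048, 0.6], [0, 0, 0, 0, 0, 0, 0.6]]]' > path.dat && python3 -m handwheel path.dat
python3 - <<'E'
from h import *
o=np.zeros((600,800,3),np.uint8)
for i,(n,b) in enumerate([('top',(190,120,290,212)),('scene',(225,140,350,255))]):
    im=cams.grab_frame(n)[...,::-1];cv2.imwrite(f'pics/{n}2.png',im);x0,y0,x1,y1=b
    o[:368,400*i:400*i+400]=cv2.resize(im[y0:y1,x0:x1],(400,368),interpolation=cv2.INTER_CUBIC)
p=cams.camera_params('wrist');im=cams.grab_frame('wrist')[...,::-1];cv2.imwrite('pics/w2.png',im);np.save('w2.npy',p,allow_pickle=True)
o[370:,:307]=cv2.resize(im,(307,230)); o[370:,310:800]=cv2.resize(im[0:115,180:425],(490,230))
cv2.imwrite('pics/z2.png',o);delta([467,169,260])
E
```

```text
clock: 6.32
eef_pos: [454.9, 131.4, 115.9]
tcp_rot: [3.136, -0.002, 0.003]
contact_force: [6.6, -26.4, 12.1]
opening: 0.169
grasp_force: 45.0
clock: 6.73
eef_pos: [453.2, 132.1, 114.6]
tcp_rot: [3.141, 0.002, 0.0]
contact_force: [-0.1, -0.5, -0.4]
opening: 0.603
grasp_force: 0.0
clock: 7.15
eef_pos: [392.7, 132.4, 244.0]
tcp_rot: [-3.14, -0.003, 0.0]
contact_force: [0.2, 0.3, 0.8]
opening: 0.601
grasp_force: 0.0
tcp [395.3 132.3 239.8] rot [-3.141e+00 -1.000e-03  1.000e-03] f [ 0.1 -0.1  0.3] op 0.598 t 7.3
tool delta [ 71.8 -36.7 -20.1]
```

View pics/z2.png

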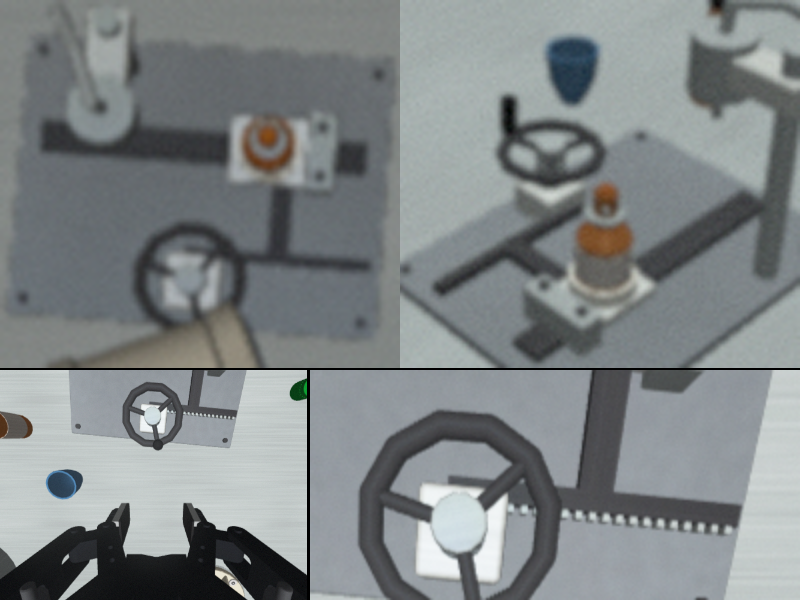

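The carriage stands against the stop, with the neck in clear view at top (257,153) and scene (289,197). I'll move nearer and look with the wrist camera.

To row units: 30 mm / 750 = 0.04, 21 mm / 750 = 0.028.

```bash
echo '[[[0, 0, 0, 0.04, 0.028, -0.016, 0.6], [0, 0, 0, 0.04, 0.028, -0.016, 0.6], [0, 0, 0, 0.04, 0.028, -0.016, 0.6], [0, 0, 0, 0.04, 0.028, -0.016, 0.6], [0, 0, 0, 0, 0, 0, 0.6]]]' > path.dat && python3 -m handwheel path.dat
echo '[[[0, 0, 0, 0, 0, 0, 0.6]]]' > path.dat && python3 -m handwheel path.dat
python3 - <<'E'
from h import *
p=cams.camera_params('wrist');im=cams.grab_frame('wrist')[...,::-1];cv2.imwrite('pics/w3.png',im);np.save('w3.npy',p,allow_pickle=True)
a=onz('top',(257,153),136);b=onz('scene',(289.4,197.5),136);print(a,b)
K=np.array([[p['fx'],0,p['cx']],[0,p['fy'],p['cy']],[0,0,1]])
q=cv2.projectPoints(np.array([b]),p['rvec'],p['tvec'],K,None)[0].ravel();print(q)
x,y=int(q[0]),int(q[1]);x0=max(0,x-40);y0=max(0,y-30);print(x0,y0)
cv2.imwrite('pics/w3z.png',cv2.resize(im[y0:y0+75,x0:x0+80],(640,600),interpolation=cv2.INTER_NEAREST));delta([467,169,260])
E
```

```text
clock: 7.72
eef_pos: [521.3, 45.0, 288.1]
tcp_rot: [3.14, -0.004, -0.002]
contact_force: [-1.1, 0.7, 1.0]
opening: 0.6
grasp_force: 0.0
clock: 7.8
eef_pos: [516.9, 46.8, 286.0]
tcp_rot: [3.141, 0.002, -0.003]
contact_force: [-0.6, 0.1, -0.5]
opening: 0.602
grasp_force: 0.0
[616.70161544  63.54672763 136.        ] [615.57537357  70.73712858 136.        ]
[235.55624747  79.30798004]
195 49
tcp [515.4  47.5 285.6] rot [ 3.141e+00  4.000e-03 -2.000e-03] f [-0.8  0.5  0.2] op 0.601 t 7.85
tool delta [ -48.5 -121.4   25.8]
```

View pics/w3z.png

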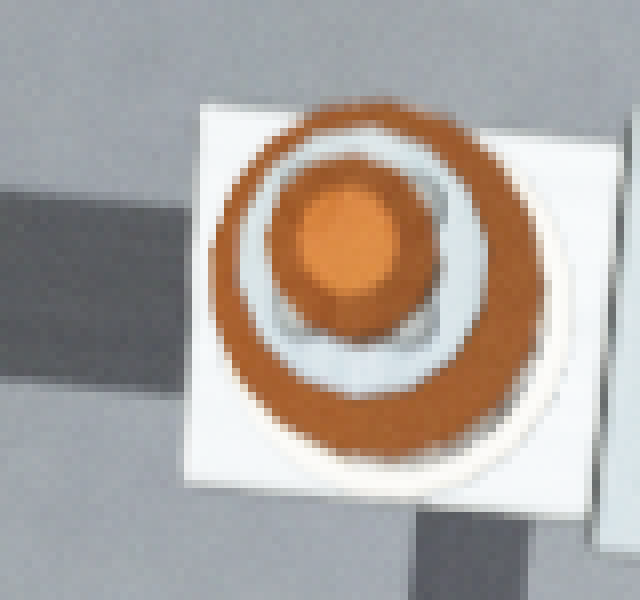

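Neck top ellipse centred at pixel (238.3,78.4), ring at (240.1,81.4).

Run:
```python
from h import *
p=np.load('w3.npy',allow_pickle=True).item()
print(onz('wrist',(238.3,78.4),136,p),onz('wrist',(240.1,81.4),111,p))
for n in ('top','scene'):
    im=cv2.imread(f'pics/{n}2.png').astype(int); x0,y0,x1,y1=(245,143,270,170) if n=='top' else (278,190,302,235)
    c=im[y0:y1,x0:x1]; m=(c[...,2]-c[...,0]>60)
    for i,row in enumerate(m): print(y0+i,''.join('#' if v else '.' for v in row))
delta([550.8,-243.3,120])
```

```text
[616.37550226  68.0949623  136.        ] [616.2483984   68.21198394 111.        ]
143 .........................
144 .........................
145 .........................
146 .........................
147 .........................
148 .........................
149 .........................
150 .........................
151 .........................
152 ...........##............
153 ..........####...........
154 ..........####...........
155 ...........##............
156 .........................
157 .........................
158 .......#........#........
159 ........#......##........
160 ........###..###.........
161 ..........###............
162 .........................
163 .........................
164 .........................
165 .........................
166 .........................
167 .........................
168 .........................
169 .........................
190 ........................
191 ........................
192 ........................
193 ........................
194 ........................
195 ........................
196 ........................
197 .
[... 525 characters left out ...]
###############.....
216 ....##############......
217 .....############.......
218 ......#########.........
219 ........................
220 ........................
221 ........................
222 ........................
223 ........................
224 ........................
225 ........................
226 ........................
227 ........................
228 ........................
229 ........................
230 ........................
231 ........................
232 ........................
233 ........................
234 ........................
tcp [515.4  47.5 285.6] rot [ 3.141e+00  4.000e-03 -2.000e-03] f [-0.8  0.5  0.2] op 0.601 t 7.85
tool delta [ 36.5 290.7 165.5]
```

Neck at (616.3,68.2) from both neck and ring. Now over to the cap.

To row units: 36.3 mm / 750 = 0.0484, 4 mm / 750 = 0.0053.

```bash
echo '[[[0, 0, 0, 0.0053, 0.0484, 0.0053, 0.6], [0, 0, 0, 0.0053, 0.0484, 0.0053, 0.6], [0, 0, 0, 0.0053, 0.0484, 0.0053, 0.6], [0, 0, 0, 0.0053, 0.0484, 0.0053, 0.6], [0, 0, 0, 0.0053, 0.0484, 0.0053, 0.6]]]' > path.dat && python3 -m handwheel path.dat
echo '[[[0, 0, 0, 0.0053, 0.0484, 0.0267, 0.6], [0, 0, 0, 0.0053, 0.0484, 0.0267, 0.6], [0, 0, 0, 0.0053, 0.0484, 0.0267, 0.6], [0, 0, 0, 0, 0, 0, 0.6], [0, 0, 0, 0, 0, 0, 0.6]]]' > path.dat && python3 -m handwheel path.dat
python3 - <<'E'
from h import *
p=cams.camera_params('wrist');im=cams.grab_frame('wrist')[...,::-1];cv2.imwrite('pics/w4.png',im)
K=np.array([[p['fx'],0,p['cx']],[0,p['fy'],p['cy']],[0,0,1]])
P=lambda q:cv2.projectPoints(np.array([q],float),p['rvec'],p['tvec'],K,None)[0].ravel()
q=P((550.8,-243.3,32));print(q,P((550.8,-243.3,0)),P((567.8,-243.3,32)))
x,y=int(q[0]),int(q[1]);x0=x-50;y0=max(0,y-50)
c=im[y0:y0+90,x0:x0+100].max(2)<75
k,l,st,ce=cv2.connectedComponentsWithStats(c.astype(np.uint8));i=1+np.argmax(st[1:,4]);print(st[i],ce[i]+[x0,y0],x0,y0)
cv2.imwrite('pics/w4z.png',cv2.resize(im[y0:y0+90,x0:x0+100],(660,594),interpolation=cv2.INTER_NEAREST))
np.save('w4.npy',p,allow_pickle=True);delta([550.8,-243.3,22])
E
```

```text
clock: 8.27
eef_pos: [534.1, -133.9, 266.0]
tcp_rot: [-3.141, 0.003, 0.001]
contact_force: [0.8, 0.1, -0.1]
opening: 0.596
grasp_force: 0.0
clock: 8.68
eef_pos: [545.5, -242.5, 204.7]
tcp_rot: [-3.139, 0.005, -0.002]
contact_force: [0.1, 1.0, 0.1]
opening: 0.601
grasp_force: 0.0
[261.87704728 169.4624288 ] [261.7959363  163.99167824] [261.865165   154.54864982]
[ 35  32  30  33 761] [260.31011827 167.04599212] 211 119
tcp [ 546.  -241.6  205.9] rot [-3.14e+00  3.00e-03 -1.00e-03] f [-1.7  0.3  0.9] op 0.601 t 8.7333
tool delta [  5.4   2.1 183.8]
```

View pics/w4z.png

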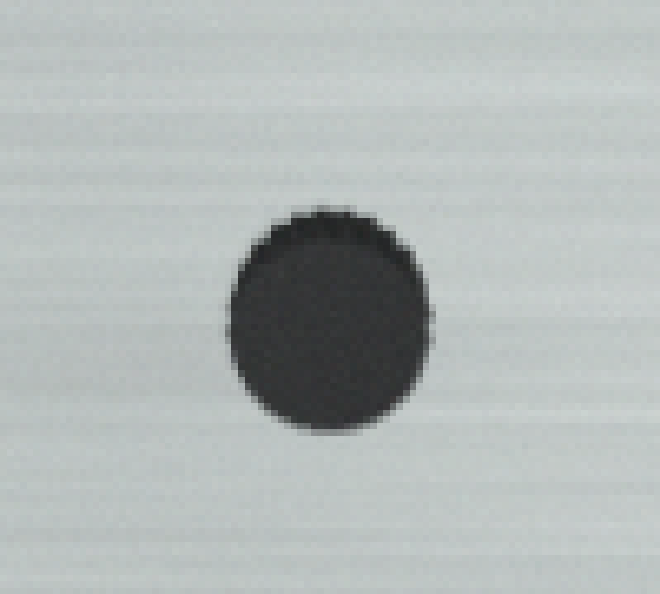

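Cap's top face centre is at (260.5,169.4), so the cap is at about (550.8,-241.7). Descend and grip.

To row units: 35 mm / 750 = 0.0467, 30 mm / 750 = 0.04.

```bash
echo '[[[0, 0, 0, 0.0067, 0, 0.04, 0.6], [0, 0, 0, 0, 0, 0.0467, 0.6], [0, 0, 0, 0, 0, 0.0467, 0.6], [0, 0, 0, 0, 0, 0.0467, 0.6], [0, 0, 0, 0, 0, 0.0333, 0.6]]]' > path.dat && python3 -m handwheel path.dat
echo '[[[0, 0, 0, 0, 0, 0.0213, 0.6], [0, 0, 0, 0, 0, 0, 0.6], [0, 0, 0, 0, 0, 0, 0.6]]]' > path.dat && python3 -m handwheel path.dat
python3 - <<'E'
from h import *
for i in range(3): delta([550.8,-241.7,23]); cams.grab_frame('top')
E
```

```text
clock: 9.15
eef_pos: [551.3, -239.8, 45.7]
tcp_rot: [-3.141, 0.002, 0.002]
contact_force: [-0.3, -0.1, 0.9]
opening: 0.598
grasp_force: 0.0
clock: 9.4
eef_pos: [552.0, -240.7, 31.8]
tcp_rot: [-3.141, 0.001, 0.001]
contact_force: [1.1, 0.4, -0.2]
opening: 0.599
grasp_force: 0.0
tcp [ 552.  -240.7   31.8] rot [-3.141e+00  1.000e-03  1.000e-03] f [ 1.1  0.4 -0.2] op 0.599 t 9.4
tool delta [-1.2  1.   8.8]
tcp [ 552.9 -241.3   32.9] rot [ 3.141e+00 -1.000e-03  1.000e-03] f [ 0.8 -0.5  0.6] op 0.597 t 9.45
tool delta [-2.1  0.4  9.9]
tcp [ 553.3 -241.8   33.4] rot [ 3.141e+00 -2.000e-03  1.000e-03] f [ 0.7 -1.  -0.2] op 0.598 t 9.5
tool delta [-2.5 -0.1 10.4]
```

To row units: 8 mm / 750 = 0.0107, -1 mm / 750 = -0.0013.

```bash
echo '[[[0, 0, 0, -0.0013, 0, 0.0107, 0.6], [0, 0, 0, 0, 0, 0, 0.6], [0, 0, 0, 0, 0, 0, 0.6], [0, 0, 0, 0, 0, 0, 0.6], [0, 0, 0, 0, 0, 0, 0.6]]]' > path.dat && python3 -m handwheel path.dat
echo '[[[0, 0, 0, 0, 0, 0, 0.6], [0, 0, 0, 0, 0, 0, 0.6], [0, 0, 0, 0, 0, 0, 0.6]]]' > path.dat && python3 -m handwheel path.dat
python3 - <<'E'
from h import *
for i in range(4): delta([550.8,-241.7,23]); cams.grab_frame('top')
E
```

```text
clock: 9.97
eef_pos: [551.2, -242.5, 24.0]
tcp_rot: [3.142, -0.0, -0.0]
contact_force: [-0.7, 0.7, -0.2]
opening: 0.601
grasp_force: 0.0
clock: 10.22
eef_pos: [551.2, -242.4, 23.8]
tcp_rot: [-3.142, -0.0, -0.0]
contact_force: [-0.9, -1.1, 0.2]
opening: 0.6
grasp_force: 0.0
tcp [ 551.2 -242.4   23.8] rot [-3.142 -0.    -0.   ] f [-0.9 -1.1  0.2] op 0.6 t 10.2167
tool delta [-0.4 -0.7  0.8]
tcp [ 551.2 -242.4   23.8] rot [ 3.142 -0.    -0.   ] f [-0.4  0.6  0. ] op 0.603 t 10.2667
tool delta [-0.4 -0.7  0.8]
tcp [ 551.2 -242.3   23.8] rot [-3.142  0.    -0.   ] f [0.4 0.3 0.6] op 0.6 t 10.3167
tool delta [-0.4 -0.6  0.8]
tcp [ 551.2 -242.4   23.8] rot [-3.142  0.    -0.   ] f [-0.   1.  -0.3] op 0.603 t 10.3667
tool delta [-0.4 -0.7  0.8]
```

To row units: -0.6 mm / 750 = -0.0008.

```bash
echo '[[[0, 0, 0, 0, -0.0008, 0, 0], [0, 0, 0, 0, 0, 0, 0], [0, 0, 0, 0, 0, 0, 0], [0, 0, 0, 0, 0, 0, 0], [0, 0, 0, 0, 0, 0, 0]]]' > path.dat && python3 -m handwheel path.dat 60
echo '[[[0, 0, 0, 0, 0, 0, 0], [0, 0, 0, 0, 0, 0, 0], [0, 0, 0, 0, 0, 0, 0], [0, 0, 0, 0, 0, 0, 0]]]' > path.dat && python3 -m handwheel path.dat
echo '[[[0, 0, 0, 0, 0, -0.0133, 0], [0, 0, 0, 0, 0, 0, 0], [0, 0, 0, 0, 0, 0, 0]]]' > path.dat && python3 -m handwheel path.dat
```

```text
clock: 10.83
eef_pos: [551.2, -241.7, 24.1]
tcp_rot: [-3.142, -0.0, -0.0]
contact_force: [-2.2, 1.0, 5.7]
opening: 0.385
grasp_force: 60.6
clock: 11.17
eef_pos: [551.2, -241.7, 24.1]
tcp_rot: [-3.142, -0.0, -0.0]
contact_force: [-0.8, 1.1, 5.1]
opening: 0.389
grasp_force: 60.6
clock: 11.42
eef_pos: [551.7, -242.0, 34.5]
tcp_rot: [3.141, -0.001, -0.0]
contact_force: [0.5, -0.2, -0.9]
opening: 0.388
grasp_force: 60.4
```

To row units: -36 mm / 750 = -0.048, -31 mm / 750 = -0.0413.

```bash
echo '[[[0, 0, 0, 0, 0, -0.048, 0], [0, 0, 0, 0, 0, -0.04, 0], [0, 0, 0, 0.008, -0.0347, -0.0267, 0], [0, 0, 0, 0.008, -0.0413, -0.0267, 0], [0, 0, 0, 0.008, -0.0413, -0.0267, 0]]]' > path.dat && python3 -m handwheel path.dat
echo '[[[0, 0, 0, 0.008, -0.0413, -0.0267, 0], [0, 0, 0, 0.008, -0.0413, -0.0267, 0], [0, 0, 0, 0.008, -0.0413, -0.0133, 0], [0, 0, 0, 0.008, -0.0413, 0, 0], [0, 0, 0, 0.008, -0.0413, 0, 0]]]' > path.dat && python3 -m handwheel path.dat
echo '[[[0, 0, 0, 0.008, -0.0413, 0, 0], [0, 0, 0, 0.008, -0.0267, 0, 0], [0, 0, 0, 0.008, -0.02, 0, 0], [0, 0, 0, 0, 0, 0, 0], [0, 0, 0, 0, 0, 0, 0]]]' > path.dat && python3 -m handwheel path.dat
echo '[[[0, 0, 0, 0, 0, 0, 0], [0, 0, 0, 0, 0, 0, 0], [0, 0, 0, 0, 0, 0, 0], [0, 0, 0, 0, 0, 0, 0], [0, 0, 0, 0, 0, 0, 0]]]' > path.dat && python3 -m handwheel path.dat
python3 - <<'E'
from h import *
p=cams.camera_params('wrist');im=cams.grab_frame('wrist')[...,::-1];cv2.imwrite('pics/w5.png',im);np.save('w5.npy',p,allow_pickle=True)
delta([616.7,68.2,164])
E
```

```text
clock: 11.83
eef_pos: [569.2, -153.3, 160.9]
tcp_rot: [3.141, -0.0, -0.002]
contact_force: [0.5, -0.7, -0.5]
opening: 0.384
grasp_force: 60.7
clock: 12.25
eef_pos: [599.8, 2.8, 210.9]
tcp_rot: [3.142, -0.002, -0.0]
contact_force: [0.2, -0.6, -0.9]
opening: 0.386
grasp_force: 60.7
clock: 12.67
eef_pos: [617.3, 67.5, 209.5]
tcp_rot: [3.141, 0.0, 0.001]
contact_force: [-0.0, -0.3, -0.7]
opening: 0.384
grasp_force: 60.7
clock: 13.08
eef_pos: [617.2, 66.6, 209.9]
tcp_rot: [3.142, -0.0, -0.001]
contact_force: [0.8, 0.4, -0.9]
opening: 0.391
grasp_force: 60.7
tcp [617.2  66.7 209.9] rot [ 3.142e+00  0.000e+00 -1.000e-03] f [-0.7 -0.6 -0.1] op 0.385 t 13.1333
tool delta [-0.5 -1.5 45.9]
```

View pics/w5.png

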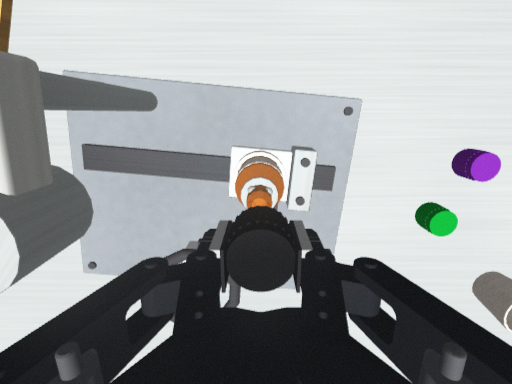

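The cap is held upright, its top face centred near (261,254). The neck is just beyond at u≈260. Checking both against projection.

Run:
```python
from h import *
p=np.load('w5.npy',allow_pickle=True).item();K=np.array([[p['fx'],0,p['cx']],[0,p['fy'],p['cy']],[0,0,1]])
P=lambda *q:cv2.projectPoints(np.array([q],float),p['rvec'],p['tvec'],K,None)[0].ravel().round(1)
print('cap',P(616.8,66.7,217.8),'near edge',P(599.8,66.7,217.8),'far',P(633.8,66.7,217.8));print('neck',P(616.3,68.2,136),'ring',P(616.3,68.2,112),'ring far',P(632.8,68.2,112))
im=cv2.imread('pics/w5.png').astype(int);g=im.max(2)
print('col261',g[205:300:1,261]);print('row250',g[255,215:310])
for v in (184,188,196,200,204):
  row=im[v,225:300];o=np.where(row[:,2]-row[:,0]>60)[0]+225;b=np.where(row.min(1)>170)[0]+225;print(v,'orange',o.min() if len(o) else 0,o.max() if len(o) else 0,'bright',b)
```

```text
cap [261.2 260.6] near edge [261.2 290.7] far [261.2 228.4]
neck [259.  204.7] ring [259.1 195.4] ring far [259. 177.]
col261 [197  98  40  40  39  39  38  39  37  32  37  36  36  35  34  32  37  34
  31  30  31  33  32  29  39  46  46  49  47  47  44  43  46  46  44  45
  46  45  45  45  41  43  42  44  42  44  41  43  39  38  44  44  42  43
  42  35  41  43  40  41  41  38  41  41  38  44  39  39  38  44  41  39
  38  39  41  40  43  42  43  39  41  40  46  40  40  42 125 207 232 232
 233 231 230 230 231]
row250 [ 58 157 232 233 223  78  63  59  50  29  29  38  43  46  41  41  44  43
  45  46  44  45  43  40  43  44  42  39  41  40  42  42  42  41  42  42
  43  43  43  40  40  39  42  40  44  43  44  39  38  44  43  41  43  42
  40  42  43  40  43  41  41  45  43  42  39  43  38  41  41  44  44  38
  41  42  37  40  44  41  42  42  35  29  33  54  61  65 121 232 232 224
 103  34  31  35  29]
184 orange 235 283 bright [225 226 227 228 229 230 231 232 233 234 245 246 247 248 249 250 251 252
 253 254 255 256 257 258 259 260 261 262 263 264 265 266 267 268 269 270
 271 272 273 284 285 286 287 288 291 292 293 294 295 296 297 298 299]
188 orange 235 283 bright [225 226 227 228 229 230 231 232 233 234 243 244 245 246 247 249 250 251
 252 253 271 272 273 274 275 284 285 286 287 291 292 293 294 295 296 297
 298 299]
196 orange 237 281 bright [225 226 227 228 229 230 231 232 233 234 235 236 241 242 243 244 245 246
 272 273 274 275 276 277 282 283 284 285 286 289 290 291 292 293 294 295
 296 297 298]
200 orange 239 279 bright [225 226 227 228 229 230 231 232 233 234 235 236 237 238 242 243 244 245
 246 272 273 274 275 276 280 281 282 283 284 285 286 289 290 291 292 293
 294]
204 orange 247 276 bright [225 226 227 228 229 230 231 232 233 234 235 236 237 238 239 240 241 244
 245 246 272 273 274 278 279 280 281 282 283 284 285 288 289 290 291 292
 293 294 295 296]
```

Both agree (neck u=259 measured = predicted). Align and lower to just above the catches.

The manual's scale: shifts go in shares of 750 mm and turns go in shares of 180 degrees. Converting my numbers, 20 mm / 750 = 0.0267, 4 mm / 750 = 0.0053.

```bash
echo '[[[0, 0, 0, -0.0007, -0.002, 0, 0], [0, 0, 0, 0, 0, 0.0267, 0], [0, 0, 0, 0, 0, 0.0267, 0], [0, 0, 0, 0, 0, 0.0053, 0], [0, 0, 0, 0, 0, 0, 0]]]' > path.dat && python3 -m handwheel path.dat
echo '[[[0, 0, 0, 0, 0, 0, 0], [0, 0, 0, 0, 0, 0, 0], [0, 0, 0, 0, 0, 0, 0], [0, 0, 0, 0, 0, 0, 0]]]' > path.dat && python3 -m handwheel path.dat
echo '[[[0, 0, 0, 0, 0, 0.0067, 0], [0, 0, 0, 0, 0, 0.0067, 0], [0, 0, 0, 0, 0, 0, 0], [0, 0, 0, 0, 0, 0, 0], [0, 0, 0, 0, 0, 0, 0]]]' > path.dat && python3 -m handwheel path.dat
echo '[[[0, 0, 0, 0, 0, 0.004, 0], [0, 0, 0, 0, 0, 0, 0], [0, 0, 0, 0, 0, 0, 0], [0, 0, 0, 0, 0, 0, 0]]]' > path.dat && python3 -m handwheel path.dat
```

```text
clock: 13.55
eef_pos: [615.7, 68.7, 164.5]
tcp_rot: [3.141, 0.003, -0.0]
contact_force: [-0.2, 0.1, 0.4]
opening: 0.385
grasp_force: 60.7
clock: 13.88
eef_pos: [617.3, 68.8, 166.8]
tcp_rot: [-3.141, -0.001, -0.0]
contact_force: [-0.5, 0.3, -0.5]
opening: 0.385
grasp_force: 60.7
clock: 14.3
eef_pos: [616.7, 68.8, 155.6]
tcp_rot: [3.142, 0.0, -0.0]
contact_force: [0.1, -0.4, 0.4]
opening: 0.386
grasp_force: 60.7
clock: 14.63
eef_pos: [616.7, 68.7, 152.8]
tcp_rot: [3.142, 0.0, -0.0]
contact_force: [0.4, -0.7, -0.2]
opening: 0.383
grasp_force: 60.7
```

Entered freely (rim about 7 mm below the neck top, no force). Correct y by 0.5 mm and continue.

To row units: 2.5 mm / 750 = 0.0033, 0.5 mm / 750 = 0.0007.

```bash
echo '[[[0, 0, 0, 0, 0.0007, 0.0033, 0], [0, 0, 0, 0, 0, 0.0033, 0], [0, 0, 0, 0, 0, 0, 0], [0, 0, 0, 0, 0, 0, 0], [0, 0, 0, 0, 0, 0, 0]]]' > path.dat && python3 -m handwheel path.dat
echo '[[[0, 0, 0, 0, 0, 0.0013, 0], [0, 0, 0, 0, 0, 0.0013, 0], [0, 0, 0, 0, 0, 0, 0], [0, 0, 0, 0, 0, 0, 0]]]' > path.dat && python3 -m handwheel path.dat
echo '[[[0, 0, 0, 0, 0, 0.0013, 0], [0, 0, 0, 0, 0, 0.0013, 0], [0, 0, 0, 0, 0, 0, 0], [0, 0, 0, 0, 0, 0, 0]]]' > path.dat && python3 -m handwheel path.dat
echo '[[[0, 0, 0, 0, 0, 0.0013, 0], [0, 0, 0, 0, 0, 0.0013, 0], [0, 0, 0, 0, 0, 0, 0], [0, 0, 0, 0, 0, 0, 0]]]' > path.dat && python3 -m handwheel path.dat
```

```text
clock: 15.05
eef_pos: [616.8, 68.3, 147.8]
tcp_rot: [3.142, 0.0, -0.0]
contact_force: [-0.1, -0.6, -0.8]
opening: 0.388
grasp_force: 60.7
clock: 15.38
eef_pos: [616.8, 68.2, 145.9]
tcp_rot: [3.141, -0.0, -0.0]
contact_force: [-0.2, -0.3, 1.2]
opening: 0.392
grasp_force: 60.8
clock: 15.72
eef_pos: [616.9, 68.2, 144.0]
tcp_rot: [3.142, -0.0, -0.0]
contact_force: [-0.2, -1.0, 3.4]
opening: 0.389
grasp_force: 61.1
clock: 16.05
eef_pos: [617.0, 68.2, 142.1]
tcp_rot: [3.142, -0.001, -0.0]
contact_force: [-0.3, -1.8, 6.2]
opening: 0.385
grasp_force: 61.3
```

To row units: 1 mm / 750 = 0.0013.

```bash
echo '[[[0, 0, 0, 0, 0, 0.0013, 0], [0, 0, 0, 0, 0, 0.0013, 0], [0, 0, 0, 0, 0, 0, 0], [0, 0, 0, 0, 0, 0, 0]]]' > path.dat && python3 -m handwheel path.dat
echo '[[[0, 0, 0, 0, 0, 0.0013, 0], [0, 0, 0, 0, 0, 0, 0], [0, 0, 0, 0, 0, 0, 0]]]' > path.dat && python3 -m handwheel path.dat
echo '[[[0, 0, 0, 0, 0, 0.0013, 0], [0, 0, 0, 0, 0, 0, 0], [0, 0, 0, 0, 0, 0, 0]]]' > path.dat && python3 -m handwheel path.dat
```

```text
clock: 16.38
eef_pos: [617.1, 68.2, 140.3]
tcp_rot: [3.142, -0.001, -0.0]
contact_force: [-1.7, -0.4, 7.1]
opening: 0.39
grasp_force: 61.6
clock: 16.63
eef_pos: [617.1, 68.2, 139.5]
tcp_rot: [3.141, -0.001, -0.0]
contact_force: [-1.5, -1.9, 9.1]
opening: 0.386
grasp_force: 61.6
clock: 16.88
eef_pos: [616.5, 68.2, 137.5]
tcp_rot: [-3.142, 0.0, -0.0]
contact_force: [0.2, -0.3, -2.4]
opening: 0.387
grasp_force: 60.8
```

Clicked: the force rose to 9 N, then dropped. Now bring the rim onto the ring and bear down.

To row units: 1 mm / 750 = 0.0013.

```bash
echo '[[[0, 0, 0, 0, 0, 0.0013, 0], [0, 0, 0, 0, 0, 0.0013, 0], [0, 0, 0, 0, 0, 0, 0], [0, 0, 0, 0, 0, 0, 0]]]' > path.dat && python3 -m handwheel path.dat
echo '[[[0, 0, 0, 0, 0, 0.0013, 0], [0, 0, 0, 0, 0, 0.0013, 0], [0, 0, 0, 0, 0, 0, 0], [0, 0, 0, 0, 0, 0, 0]]]' > path.dat && python3 -m handwheel path.dat
echo '[[[0, 0, 0, 0, 0, 0.0013, 0], [0, 0, 0, 0, 0, 0, 0], [0, 0, 0, 0, 0, 0, 0]]]' > path.dat && python3 -m handwheel path.dat
```

```text
clock: 17.22
eef_pos: [616.6, 68.3, 135.6]
tcp_rot: [-3.142, 0.001, -0.0]
contact_force: [-0.9, -0.4, 1.3]
opening: 0.387
grasp_force: 61.2
clock: 17.55
eef_pos: [616.6, 68.3, 133.9]
tcp_rot: [-3.141, 0.0, -0.0]
contact_force: [-2.1, 1.0, 3.6]
opening: 0.384
grasp_force: 61.4
clock: 17.8
eef_pos: [616.6, 68.3, 133.0]
tcp_rot: [-3.141, 0.0, -0.0]
contact_force: [-3.0, 0.4, 6.1]
opening: 0.387
grasp_force: 61.5
```

To row units: 1 mm / 750 = 0.0013.

```bash
echo '[[[0, 0, 0, 0, 0, 0.0013, 0], [0, 0, 0, 0, 0, 0.0013, 0], [0, 0, 0, 0, 0, 0, 0], [0, 0, 0, 0, 0, 0, 0]]]' > path.dat && python3 -m handwheel path.dat
echo '[[[0, 0, 0, 0, 0, 0.0013, 0], [0, 0, 0, 0, 0, 0, 0], [0, 0, 0, 0, 0, 0, 0]]]' > path.dat && python3 -m handwheel path.dat
python3 - <<'E'
from h import *
f=[]
for i in range(4): cams.grab_frame('top' if i else 'scene'); f.append(r.sense()['contact_force'])
print(np.mean(f,0)); delta([616.7,68.2,130])
o=np.zeros((460,800,3),np.uint8)
s=cams.grab_frame('scene')[...,::-1];t=cams.grab_frame('top')[...,::-1]
o[:,:400]=cv2.resize(s[140:255,240:340],(400,460));o[:,400:]=cv2.resize(t[120:212,200:280],(400,460));cv2.imwrite('pics/end.png',o)
E
```

```text
clock: 18.13
eef_pos: [616.7, 68.3, 131.2]
tcp_rot: [-3.141, 0.0, -0.0]
contact_force: [-3.9, -0.2, 8.2]
opening: 0.386
grasp_force: 61.8
clock: 18.38
eef_pos: [616.7, 68.3, 130.4]
tcp_rot: [-3.141, 0.0, -0.0]
contact_force: [-3.9, 0.6, 9.8]
opening: 0.386
grasp_force: 61.9
[-4.27482266  0.64392465  9.51691711]
tcp [616.7  68.3 130.4] rot [-3.141 -0.    -0.   ] f [-3.9  0.9  9.7] op 0.382 t 18.5833
tool delta [0.  0.1 0.4]
```

View pics/end.png

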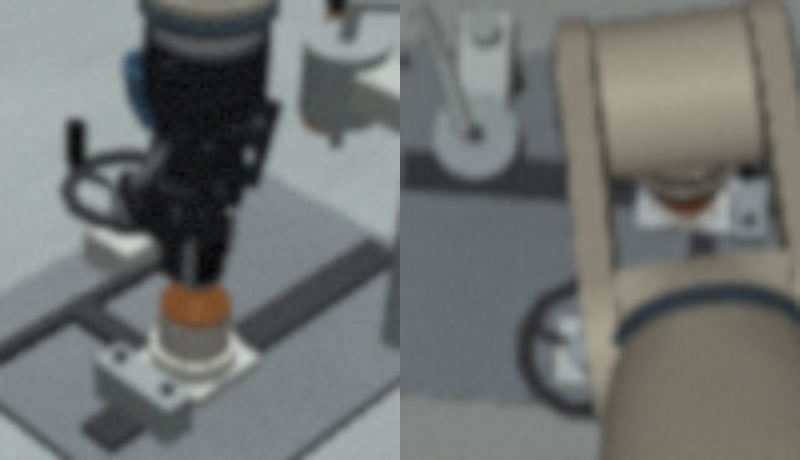

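Force is 9.5 N, the carriage is on its stop, and nothing else has moved. A slightly harder push will show whether any click remains.

To row units: 1 mm / 750 = 0.0013.

```bash
echo '[[[0, 0, 0, 0, 0, 0.0013, 0], [0, 0, 0, 0, 0, 0, 0], [0, 0, 0, 0, 0, 0, 0]]]' > path.dat && python3 -m handwheel path.dat
echo '[[[0, 0, 0, 0, 0, 0.0013, 0], [0, 0, 0, 0, 0, 0, 0], [0, 0, 0, 0, 0, 0, 0], [0, 0, 0, 0, 0, 0, 0]]]' > path.dat && python3 -m handwheel path.dat
```

```text
clock: 18.93
eef_pos: [616.7, 68.3, 129.5]
tcp_rot: [-3.141, -0.0, -0.0]
contact_force: [-3.4, 1.1, 11.2]
opening: 0.386
grasp_force: 62.1
clock: 19.27
eef_pos: [616.7, 68.3, 128.7]
tcp_rot: [-3.141, -0.0, -0.0]
contact_force: [-5.8, 1.7, 12.7]
opening: 0.385
grasp_force: 62.2
```

Run:
```python
from h import *
p=cams.camera_params('wrist');im=cams.grab_frame('wrist')[...,::-1];np.save('w6.npy',p,allow_pickle=True);cv2.imwrite('pics/w6.png',im)
K=np.array([[p['fx'],0,p['cx']],[0,p['fy'],p['cy']],[0,0,1]])
s=r.sense();z=s['eef_pos'][2]
for zz in (z+7.9,z+9.9,z+11.9,z+5.9): print(zz-z,[cv2.projectPoints(np.array([[x,68.3,zz]]),p['rvec'],p['tvec'],K,None)[0].ravel().round(1) for x in (599.3,633.3)])
print(im.max(2)[200:300,261])
f=[];
for i in range(4): cams.grab_frame('top'); f.append(r.sense()['contact_force'])
print(np.mean(f,0))
```

```text
7.900000000000006 [array([261.4, 290.7]), array([261.5, 228.4])]
9.900000000000006 [array([261.5, 293.3]), array([261.5, 230.2])]
11.900000000000006 [array([261.5, 296. ]), array([261.5, 232.1])]
5.900000000000006 [array([261.4, 288.1]), array([261.5, 226.6])]
[191 188 186 186 180 138  65  49  48  47  46  43  45  45  43  45  44  40
  40  42  39  39  41  37  39  36  35  37  36  45  50  53  50  52  49  49
  43  50  48  48  47  47  47  47  47  45  49  45  45  43  45  44  45  45
  43  44  42  42  40  40  42  44  41  42  43  42  37  40  41  39  40  38
  40  40  36  42  43  39  43  43  40  37  39  38  43  42  43  40  43  37
  41  54  81  97 101  97  96 109 162 203]
[-5.49498706  0.04907928 12.055929  ]
```

To row units: 1 mm / 750 = 0.0013, -0.4 mm / 750 = -0.0005.

```bash
echo '[[[0, 0, 0, -0.0005, 0, 0.0013, 0], [0, 0, 0, 0, 0, 0, 0], [0, 0, 0, 0, 0, 0, 0]]]' > path.dat && python3 -m handwheel path.dat
echo '[[[0, 0, 0, 0, 0, 0.0013, 0], [0, 0, 0, 0, 0, 0, 0], [0, 0, 0, 0, 0, 0, 0]]]' > path.dat && python3 -m handwheel path.dat
echo '[[[0, 0, 0, 0, 0, -0.0013, 0], [0, 0, 0, 0, 0, -0.0013, 0], [0, 0, 0, 0, 0, 0, 0], [0, 0, 0, 0, 0, 0, 0], [0, 0, 0, 0, 0, 0, 0]]]' > path.dat && python3 -m handwheel path.dat
```

```text
clock: 19.77
eef_pos: [616.7, 68.3, 127.9]
tcp_rot: [-3.141, -0.001, -0.0]
contact_force: [-4.8, 0.6, 13.2]
opening: 0.383
grasp_force: 62.4
clock: 20.02
eef_pos: [616.7, 68.3, 127.0]
tcp_rot: [-3.141, -0.001, -0.0]
contact_force: [-5.0, 0.7, 14.8]
opening: 0.386
grasp_force: 62.5
clock: 20.43
eef_pos: [616.7, 68.3, 128.9]
tcp_rot: [-3.141, -0.001, -0.0]
contact_force: [-4.5, 0.9, 12.6]
opening: 0.389
grasp_force: 62.4
```

The response is purely elastic up to 15 N, with no second click and no slip, so the cap is home. I'll ease off slightly and hand in.

To row units: -1 mm / 750 = -0.0013.

```bash
echo '[[[0, 0, 0, 0, 0, -0.0013, 0], [0, 0, 0, 0, 0, 0, 0], [0, 0, 0, 0, 0, 0, 0], [0, 0, 0, 0, 0, 0, 0]]]' > path.dat && python3 -m handwheel path.dat
python3 -c "
from rig import r
print(r.sign_off())"
```

```text
clock: 20.77
eef_pos: [616.7, 68.4, 129.7]
tcp_rot: [-3.141, -0.001, -0.0]
contact_force: [-4.3, 0.4, 10.0]
opening: 0.385
grasp_force: 62.3
the job is handed in; nothing more can be done
None
```

I wound the carriage against its end stop, clicked the cap onto the bottle, and handed the job in at 20.8 s still gripping it and pressing down with about 10 N; the hand-in returned no verdict, and I judged the cap fully home by force rather than by sight.

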